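# Fill the sample row and hold the light-box shutter half open

### The job

Stand the two amber sample jars upright on the two green spots of the light box's sill, one on each, so that they join the clear jars in one neat row, while the shutter stays shut. Then take the orange tab, slide the sprung shutter to half of its travel (the red mark) without ever letting it go past three quarters, and finish the program while still holding it there: do not let go. Leave the clear jars and everything else on the bench where they are.

Things in the scene. Friction and masses are not known exactly. Their poses are not given: they have to be found in the camera images.
- lightbox: Fixed box 200 (x) by 380 mm (y); place and yaw vary. Origin: centre of its underside. x -100 to -20 mm: grey lamp housing 100 mm high, on its far face the dark shutter plates (to x -15 mm). x -20 to +100 mm: white sill 30 mm high with four places in a row at x +50, y -108, -36, +36, +108 mm.
- tab: Orange upright tab on the shutter, above the housing: 26 (x) by 16 (y, the sliding direction) by 38 mm tall, axes as the light box's. Origin: centre of its underside, 104 mm above the bench, in the light box's frame at x -50 mm, y -40 mm (shut), 0 (half), +40 mm (open). Pinch it across its 16 mm from above, or push it. Marks beside its path: white at shut and open, red at half.
- shutter (a joint): Travel of the sprung shutter in m: 0 shut, 0.080 fully open, 0.040 half; it opens towards the light box's +y. The spring pushes it shut with about 3.6 N at 0, 8.4 N at half and 13.2 N fully open; released, it slides shut by itself.
- disc1: Flat green spot 52 mm in diameter on the sill, marking a free place of the row (which of the four differs each time). Origin: its centre, at the sill's top, 30 mm above the bench.
- disc2: The other green spot, the same.
- amber1: Amber glass sample jar with a white cap, standing on the bench left or right of the light box: 42 mm diameter, 85 mm tall, straight sides up to 52 mm, then a shoulder and a 38 mm wide cap from 69 mm up (grip it about 44 mm above its foot), 130 g give or take a third. Origin: centre of its underside, z up.
- amber2: The other amber sample jar, the same; either jar may go on either spot. 42 mm diameter, 85 mm tall, straight sides up to 52 mm, then a shoulder and a 38 mm wide cap from 69 mm up (grip it about 44 mm above its foot), 130 g give or take a third. Origin: centre of its underside, z up.
- clear1: Clear glass jar with a blue cap, already in the row on the sill; leave it. 42 mm diameter, 85 mm tall, straight sides up to 52 mm, then a shoulder and a 38 mm wide cap from 69 mm up (grip it about 44 mm above its foot), 130 g give or take a third. Origin: centre of its underside, z up.
- clear2: The other clear jar with a blue cap, the same; leave it. 42 mm diameter, 85 mm tall, straight sides up to 52 mm, then a shoulder and a 38 mm wide cap from 69 mm up (grip it about 44 mm above its foot), 130 g give or take a third. Origin: centre of its underside, z up.
- beaker: Empty glass beaker, 60 mm diameter, 75 mm tall, on the bench beside the light box; leave it. Origin: centre of its underside.
- tub: White plastic tub with a green lid, 56 mm diameter, 60 mm tall, on the bench beside the light box; leave it. Origin: centre of its underside.

How it is judged (in metres and radians):
On the way, in this order (a step that is already met when the one before it is completed fails the run):
1. both amber jars stand released and upright on the green spots, one on each, with the shutter shut (((horizontal distance between amber1 and disc1 below 0.012 m and horizontal distance between amber2 and disc2 below 0.012 m) or (horizontal distance between amber1 and disc2 below 0.012 m and horizontal distance between amber2 and disc1 below 0.012 m)) and z of amber1 in the frame of lightbox between 0.025 and 0.035 m and angle between each of amber1, amber2's own z axis and vertical below 0.1 rad and contact force between each of amber1, amber2 and the fingers below 0.2 N and linear speed of each of amber1, amber2 below 0.02 m/s and z of amber2 in the frame of lightbox between 0.025 and 0.035 m and value of joint shutter below 0.006 m), for 0.2 s.
2. the gripper holds the shutter by its tab at half travel (value of joint shutter between 0.034 and 0.046 m and contact force between tab and the fingers above 3 N and velocity of joint shutter between -0.01 and 0.01 m/s), for 0.3 s.
At the end, for the whole second after the job is handed in: Shutter still at 40 mm within 6 mm, held by the fingers at its tab (over 3 N); amber jars upright (0.1 rad), released, one within 12 mm of each green spot's centre; clear jars upright within 12 mm of their start (all of step 2 and ((horizontal distance between amber1 and disc1 below 0.012 m and horizontal distance between amber2 and disc2 below 0.012 m) or (horizontal distance between amber1 and disc2 below 0.012 m and horizontal distance between amber2 and disc1 below 0.012 m)) and z of amber1 in the frame of lightbox between 0.025 and 0.035 m and angle between each of amber1, amber2, clear1, clear2's own z axis and vertical below 0.1 rad and contact force between each of amber1, amber2 and the fingers below 0.2 N and linear speed of each of amber1, amber2 below 0.02 m/s and z of amber2 in the frame of lightbox between 0.025 and 0.035 m and distance of each of clear1, clear2 from where it was at the start of the episode below 0.012 m); the arm keeps its last pose, push and grip.
It fails at once if the shutter is opened past three quarters of its travel (beyond 62 mm) (value of joint shutter above 0.062 m).
It fails at once if a clear jar, the beaker or the tub is moved by more than 30 mm or tipped by more than 0.3 rad (distance of any of clear1, clear2, beaker, tub from where it was at the start of the episode above 0.03 m or angle between any of clear1, clear2, beaker, tub's own z axis and vertical above 0.3 rad).
It also fails if it takes over 64 s, if anything falls off the work surface, if the arm or the gripper's body presses on something with over 40 N, if the wrist force passes 120 N, or if a joint passes its speed limit or range.

### The arm

A 7-joint arm with a two-finger parallel gripper is mounted at the origin on the work surface. World frame = base frame: x ahead of the robot, y to its left, z up, the work surface at z = 0. Lengths are in mm, angles in rad, forces in N, time in s.
With the tool pointing down it reaches from about 400 to 875 mm from the base axis. Payload 4.4 kg.
Tool frame: the origin (TCP) lies at the very end of the fingers, on their centre line; the grasp point (between the pads) lies 19 mm behind it; z points along the fingers, y is the direction in which the jaws open and shut (so a half turn about z gives the same grasp; the last joint's range is limited). The gripper opens to 85 mm and grips with 20 to 120 N. Pads are 22 mm wide; open, the fingers measure 114 mm over their backs; the gripper's body (76 mm by 85 mm) begins 54 mm behind the grasp point. The pads swing forward as they close: fully open they stand 13 mm farther back than shut.
Start: joints at [1.218, 0.628, 0.038, 1.517, -0.027, 0.996, -0.02], TCP at [183.902, -623.456, 231.313] pointing down, gripper open.
Joint ranges: [-3.06, 3.06], [-0.37, 2.12], [-1.25, 1.32], [0.18, 2.47], [-1.1, 4.24], [0.23, 1.98], [-2.94, 2.94]. Speed limits (rad/s): [2.57, 2.57, 3.14, 3.14, 3.14, 3.14, 3.14].

### API

Orientations are given as [roll, pitch, yaw] about the fixed x, y, z axes, in that order (R = Rz(yaw) Ry(pitch) Rx(roll)).
In Python, from cell import ctrl gives the robot as it stands.
- The arm moves only by the shell command python3 -m crank 'ROWS' [OPENING]. ROWS is JSON, a list that holds one entry, the list of rows, each a list of 6 numbers: the shift along the tool's x, y, z in units of 30 mm (1.0 is 30 mm), then the turn, a rotation vector about the tool's x, y, z in units of 6 degrees (1.0 is 6 degrees). In form: [[[tx, ty, tz, rx, ry, rz], ...]]. A call has 1 to 12 rows; each row shifts and turns the pose as measured when the row begins, along the tool's axes as they then stand; what a row does not reach is not made up. A row lasts 1/12 s, in which the tool goes at most 41.7 mm and 7.16 degrees, less where a joint would pass 70% of its speed; a pose out of reach is approached as far as the arm can. A call is refused whole if a number of a shift passes 1 or a number of a turn 1, either way. A call with a gripper value outside its range is refused whole. OPENING is the gripper command: -1 is fully open, 1 is shut, values between are in proportion, set as the call begins (- or left out, the last holds). The fingers move at their own pace and stop on an object; the grip force is fixed at half the most. Time passes only in rows, so rows that do not move let the fingers close. It gives the time, the measured TCP pose, the force and the opening at its end, in the units of the state.
- ctrl.read_state(): the state, without advancing time (a new reading comes with each control period).
- ctrl.get_image(name): name is "scene" or "top" or "wrist"; returns a dict with "color" (384x512x3 uint8, red, green, blue), "depth" (384x512 float32, mm along the optical axis (not along the pixel's ray), 0 where there is no reading), "camera_matrix" (3x3 intrinsics, pixels), "R" (3x3) and "t" (3): a world point X has camera coordinates R X + t. Camera axes: x right, y down, z forward; pixel columns grow to the right and rows downward; lengths in mm; the calibration is good to about 2 mm. A picture is of the moment at which its call begins.
- ctrl.finish_job(): hands the job in, once; it reports no verdict.
Trained networks look in a picture, given as the dict that the camera call returned (one of the last four; its "shot" number tells which), for a name from the list of things; names that differ only in an ending like _2 or _b are one class to them, and where a whole thing is asked for, a point or a joint stands for the part that bears it (a point fixed in the world has none). Each returns a list of dicts, best first, with "conf" (0 to 1); they miss things now and then, are a little off and sometimes report something else, mostly with a low value. They report only what shows in the picture. A call takes as long as a camera call.
- ctrl.search_frame(query, picture): "extent" ([centre column, centre row, width, height] in pixels, round what is visible of it).
The state is a dict: "clock": time; "qpos": joint angles; "qd": joint speeds; "tau": joint torques, N m; "eef_pos": TCP position; "tool_rot": TCP orientation; "force": force on the tool from outside, world axes, zero at the start; "torque": the same for the moment, N m; "width": finger opening in mm.
Only numpy, scipy, OpenCV 4.12 (cv2) and the standard library are available. Lean on these libraries where they do the work, as an engineer would, in place of code of your own. Each camera call takes 0.05 s, during which the arm holds its last target. There are 200 camera calls.

## Working session

There is one attempt and no reset: what is moved stays moved. The work goes in short steps, Python scripts to look and compute and a shell command to move; the robot and the scene stay as the last step left them, time stands still between calls to the robot, and variables do not carry over. Pictures are saved under pics/ and viewed, about 8 in all and at most 12, crops included, and the job is handed in when it is done.

```bash
ls; mkdir -p pics; cat > h.py <<'E'
import numpy as np, cv2
from cell import ctrl
def px2w(p,u,v,d=None,z=None):
    K=p["camera_matrix"];R=np.array(p["R"]);t=np.array(p["t"])
    r=np.linalg.inv(K)@np.array([u,v,1.0])
    if d is not None: return R.T@(r*d-t)
    c=-R.T@t; w=R.T@r
    return c+w*(z-c[2])/w[2]
def cloud(p):
    K=np.array(p["camera_matrix"]);R=np.array(p["R"]);t=np.array(p["t"])
    d=p["depth"].astype(float);v,u=np.mgrid[:d.shape[0],:d.shape[1]]
    P=np.stack([(u-K[0,2])/K[0,0]*d,(v-K[1,2])/K[1,1]*d,d],-1)
    W=(P-t)@R; W[d==0]=np.nan
    return W
def save(p,n): cv2.imwrite("pics/"+n+".png",p["color"][:,:,::-1])
E
python3 - <<'E'
from h import *
np.set_printoptions(precision=1,suppress=True)
s=ctrl.read_state();print(s)
ims=[]
for n in("scene","top"):
    p=ctrl.get_image(n);ims.append(p["color"]);W=cloud(p)
    print(n,"cam at",-np.array(p["R"]).T@p["t"])
    for q in("lightbox","tab","disc1","amber1","clear1","beaker","tub"):
        for r in ctrl.search_frame(q,p):
            if r["conf"]<.2: continue
            u,v,w,h=r["extent"];print(q,round(r["conf"],2),np.array(r["extent"]),W[int(v),int(u)])
    np.save(n+".npy",W); 
    import pickle;pickle.dump(p,open(n+".pkl","wb"))
cv2.imwrite("pics/a.png",cv2.resize(np.vstack(ims)[:,:,::-1],None,fx=.78,fy=.78))
cv2.imwrite("pics/top.png",cv2.resize(ims[1][:,:,::-1],(800,600)))
cv2.imwrite("pics/scene.png",cv2.resize(ims[0][:,:,::-1],(800,600)))
E
```

```text
pics
{'clock': 0.0, 'qpos': array([ 1.2,  0.6,  0. ,  1.5, -0. ,  1. , -0. ]), 'qd': array([ 0.,  0., -0.,  0., -0., -0.,  0.]), 'tau': array([  0. , -56.3,   1.2, -19.3,   0. ,   0. ,  -0. ]), 'eef_pos': array([ 183.7, -622.8,  230.4]), 'tool_rot': array([-3.1,  0. ,  0.3]), 'force': array([0.2, 0.9, 0.3]), 'torque': array([ 0., -0.,  0.]), 'width': 85.81551742687563}
scene cam at [1525.3   79.4  925.7]
lightbox 0.98 [283.6 206.4 134.7  75. ] [528.7  51.6  43.9]
tab 0.82 [266.2 190.3  83.4  39.4] [532.7  -0.1 103.5]
disc1 0.71 [293.8 224.2  20.3  14.3] [587.1  85.2  29.6]
amber1 0.6 [384.  227.6  19.2  29.9] [598.4 337.5  58.6]
amber1 0.2 [269.6 214.   13.7  32.8] [616.3  16.9  87.8]
clear1 0.87 [269.4 216.6  14.5  29.7] [617.7  17.2  81.6]
clear1 0.66 [320.2 214.4  16.6  32.1] [600.6 157.   89.3]
beaker 0.89 [161.4 174.2  20.2  31.8] [ 460.8 -333.7   74.4]
tub 0.85 [370.1 195.4  17.9  21.4] [450.  312.2  48. ]
tub 0.5 [268.7 216.1  16.4  32.1] [620.5  14.6  83.9]
top cam at [ 456.8  -12.3 1163.3]
lightbox 0.74 [233.8 180.6 137.   80.9] [544.   46.9  30. ]
tab 0.65 [246.4 190.7  10.6  11. ] [509.2   6.2 141.4]
tab 0.38 [244.  157.4  17.4  14.3] [600.6  13.2 117.1]
disc1 0.67 [220.2 163.2  17.3  18.9] [593.8  86.   30.5]
disc1 0.63 [243.8 157.6  14.6  18.3] [601.2  16.1 112.7]
disc1 0.54 [266.5 158.   17.   14.8] [610.  -49.6  32.9]
amber1 0.81 [131.4 166.5  18.9  16.8] [575.9 331.4  84.1]
amber1 0.52 [364.1 166.9  20.5  14.2] [ 583.7 -323.9   84.2]
amber1 0.22 [249.  188.9   6.6  16.5] [516.7  -1.3 104.9]
clear1 0.78 [192.6 165.9  18.8  15.3] [577.2 155.1 114.9]
clear1 0.57 [244.8 158.   14.5  14.4] [598.   13.2 116.1]
beaker 0.63 [369.1 221.1  30.1  17.9] [ 427.5 -361.6    4.7]
tub 0.84 [140.7 219.9  20.3  18.4] [426.8 309.5  59.6]
```

View pics/top.png

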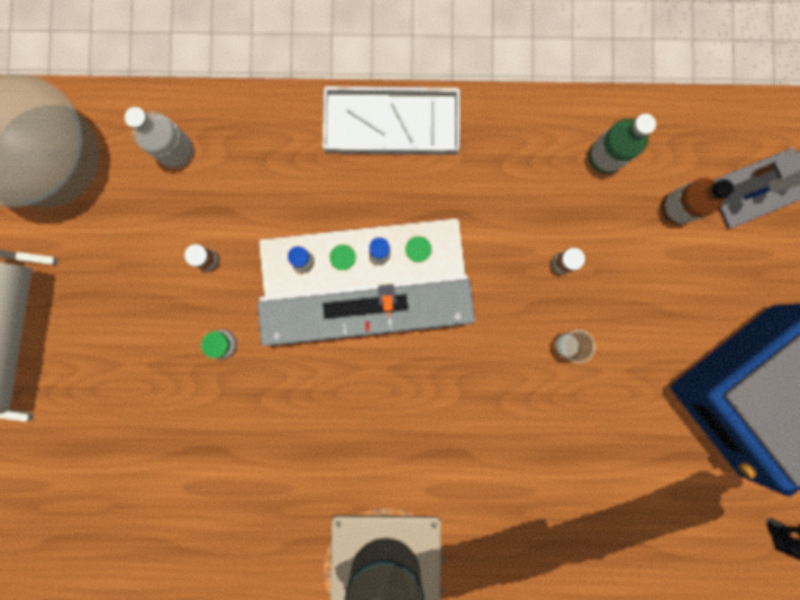

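View pics/scene.png

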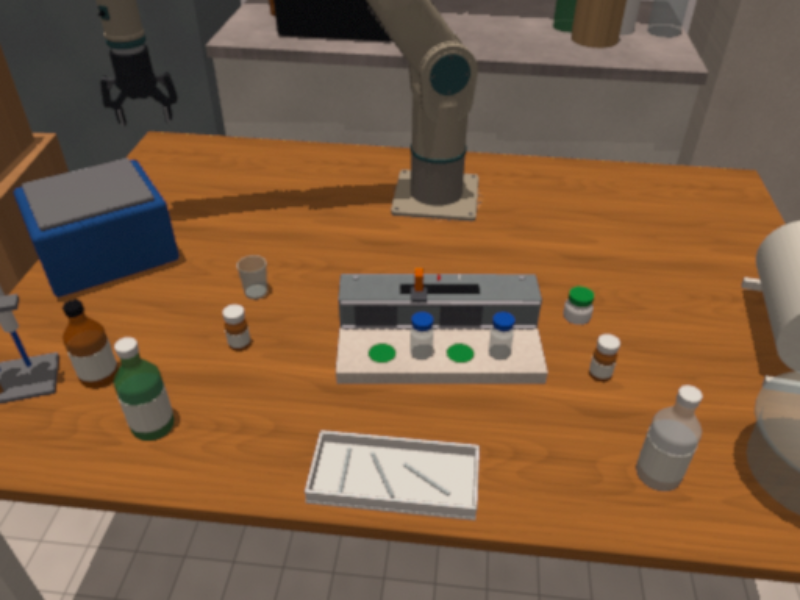

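The top picture (800x600) shows amber jars at about (197,256) and (573,260), green spots at (343,257) and (418,249), and clear jars at (299,257) and (379,248). The orange tab is at (388,300), with the tub at (215,345) and the beaker at (573,346). The scene view agrees. Next I'll measure by colour.

```bash
cat > m.py <<'E'
from h import *
import pickle
np.set_printoptions(precision=1,suppress=True)
p=pickle.load(open("top.pkl","rb"));hsv=cv2.cvtColor(p["color"],cv2.COLOR_RGB2HSV)
def blob(c,lo,hi,r=16):
    m=cv2.inRange(hsv,np.array(lo),np.array(hi));k=np.zeros_like(m);cv2.circle(k,c,r,255,-1)
    n,l,s,ce=cv2.connectedComponentsWithStats(m&k);i=1+np.argmax(s[1:,4]);return ce[i],s[i,4]
def show(n,c,lo,hi,z):
    ce,a=blob(c,lo,hi);w=px2w(p,*ce,z=z);print(n,ce,a,w);return w
d2=show("disc+36",(220,163),(40,90,60),(80,255,255),30)
d1=show("disc-108",(267,158),(40,90,60),(80,255,255),30)
c2=show("clear+108",(192,165),(100,120,60),(130,255,255),115)
c1=show("clear-36",(243,158),(100,120,60),(130,255,255),115)
aL=show("amberL",(126,164),(0,0,190),(180,70,255),85)
aR=show("amberR",(367,166),(0,0,190),(180,70,255),85)
tb=show("tab",(248,192),(3,150,150),(20,255,255),142)
A=np.array([c2,d2,c1,d1])[:,:2];y=np.array([108,36,-36,-108.])
def fit(ys,A):
    k=np.polyfit(ys,A,1);return k
for ys,B in((y,A),(y[[1,3]],A[[1,3]]),(y[[0,2]],A[[0,2]])):
    k=fit(ys,B);u=k[0];yaw=np.arctan2(-u[0],u[1]);x=np.array([np.cos(yaw),np.sin(yaw)])
    print("scale",np.linalg.norm(u),"yaw",round(yaw,4),"origin",k[1]-50*x,"tab shut",k[1]-100*x-40*np.array([-x[1],x[0]]))
E
python3 m.py
```

```text
disc+36 [218.9 164.3] 196 [590.1  89.3  30. ]
disc-108 [267.4 159. ] 195 [607.4 -54.   30. ]
clear+108 [190.7 163.9] 126 [580.1 158.7 115. ]
clear-36 [242.4 158.5] 122 [596.8  17.7 115. ]
amberL [124.4 162.7] 153 [584.8 349.8  85. ]
amberR [367.  165.1] 148 [ 586.4 -332.1   85. ]
tab [247.6 193.8] 62 [499.2   1.7 142. ]
scale 0.9930722734857468 yaw 0.1245 origin [544.   46.7] tab shut [499.3   0.8]
scale 1.0021401459369907 yaw 0.1205 origin [544.8  47.5] tab shut [499.9   1.7]
scale 0.9855538030432425 yaw 0.118 origin [542.9  47.1] tab shut [498.    1.5]
```

```bash
cat > go.py <<'E'
# usage: go.py x y z yaw -> total shift (in units, tool axes) and turn remaining
import sys; from h import *
from scipy.spatial.transform import Rotation as Ro
x,y,z,yaw=map(float,sys.argv[1:5]); s=ctrl.read_state()
R=Ro.from_euler("xyz",s["tool_rot"]); T=Ro.from_euler("xyz",[np.pi,0,yaw])
d=np.array([x,y,z])-s["eef_pos"]
np.set_printoptions(precision=2,suppress=True)
print("t",round(s["clock"],2),"pos",s["eef_pos"],"w",round(s["width"],1),"F",s["force"],"q",s["qpos"])
print("shift now",R.inv().apply(d)/30,"turn",np.degrees((R.inv()*T).as_rotvec())/6,"| shift if at target yaw",T.inv().apply(d)/30)
E
python3 -m crank '[[[0,0,0,0,0,-1],[0,0,0,0,0,-1],[0,0,0,0,0,-1],[0,0,0,0,0,-1],[0,0,0,0,0,-1],[0,0,0,0,0,-1],[0,0,0,0,0,-1],[0,0,0,0,0,-1],[0,0,0,0,0,-1],[0,0,0,0,0,-1],[0,0,0,0,0,-1],[0,0,0,0,0,-1]]]' -1; python3 go.py 586.4 -332.1 150 1.69
```

```text
clock: 1.8
eef_pos: [183.5, -623.7, 231.8]
tool_rot: [-3.14, 0.001, 1.603]
force: [0.7, 0.1, 0.3]
width: 85.2
t 1.8 pos [ 183.51 -623.73  231.77] w 85.2 F [0.67 0.11 0.32] q [ 1.43  0.64 -0.32  1.51  0.22  1.02  1.08]
shift now [ 9.29 13.74  2.69] turn [-0.02  0.01 -0.83] | shift if at target yaw [ 8.05 14.49  2.73]
```

```bash
python3 - <<'E'
import numpy as np
W=np.load("top.npy").reshape(-1,3)
for y in range(-720,-380,40):
    r=[]
    for x in range(120,640,40):
        m=(abs(W[:,0]-x)<20)&(abs(W[:,1]-y)<20);r.append(int(np.nanmax(W[m,2])) if m.any() else -1)
    print(y,r)
E
```

```text
-720 [5, 5, -1, -1, -1, -1, -1, -1, -1, 136, 111, 3, 4]
-680 [5, 4, 172, 174, 175, 175, 174, 176, 175, 161, 5, 5, 4]
-640 [5, 4, 161, 177, 176, 175, 175, 175, 174, 4, 6, 4, 4]
-600 [5, 307, 306, 160, 175, 175, 176, 176, 155, 4, 5, 5, 5]
-560 [5, 345, 309, 5, 157, 173, 176, 161, 6, 6, 5, 4, 7]
-520 [3, 6, 4, 5, 5, 5, 159, 4, 5, 5, 4, 4, 5]
-480 [4, 5, 6, 5, 4, 5, 4, 7, 5, 5, 5, 3, 4]
-440 [6, 4, 4, 6, 4, 6, 5, 6, 4, 5, 4, 4, 6]
-400 [7, 4, 5, 4, 4, 4, 4, 4, 4, 5, 5, 7, 6]
```

```bash
python3 -m crank '[[[0.65,1,0,0,0,0],[0.65,1,0,0,0,0],[0.65,1,0,0,0,0],[0.65,1,0,0,0,0],[0.65,1,0,0,0,0],[0.65,1,0,0,0,0],[0.65,1,0,0,0,0],[0.65,1,0,0,0,0],[0.65,1,0,0,0,0],[0.65,1,0,0,0,0],[0.65,1,0,0,0,0],[0,0,0,0,0,-0.8]]]' -1; python3 go.py 586.4 -332.1 150 1.69
```

```text
clock: 2.8
eef_pos: [515.4, -394.5, 228.2]
tool_rot: [-3.139, 0.004, 1.677]
force: [1.1, 1.0, 1.0]
width: 85.3
t 2.8 pos [ 515.37 -394.46  228.2 ] w 85.3 F [1.12 0.95 0.96] q [ 0.8   0.65 -0.33  1.52  0.24  1.02  0.51]
shift now [1.83 2.58 2.59] turn [-0.02  0.04 -0.13] | shift if at target yaw [1.78 2.6  2.61]
```

```bash
python3 -m crank '[[[0.6,0.85,0.2,0,0,-0.1],[0.6,0.85,0.5,0,0,0],[0.6,0.87,0.6,0,0,0],[0,0,0.6,0,0,0],[0,0,0.5,0,0,0],[0,0,0,0,0,0]]]' -1; python3 go.py 586.4 -332.1 25 1.69; python3 - <<'E'
from h import *
p=ctrl.get_image("wrist");save(p,"w1");W=cloud(p)
np.set_printoptions(precision=1,suppress=True)
print("cam",-np.array(p["R"]).T@p["t"])
m=(W[...,2]>75)&(W[...,2]<95)&(np.hypot(W[...,0]-586,W[...,1]+332)<60)
hsv=cv2.cvtColor(p["color"],cv2.COLOR_RGB2HSV);m2=m&(hsv[...,1]<80)&(hsv[...,2]>150)
for k in(m,m2): 
  print(k.sum(),np.median(W[k],0), (W[k].max(0)+W[k].min(0))/2 if k.any() else 0)
for r in ctrl.search_frame("amber1",p)[:2]: u,v=r["extent"][:2];print(r["conf"],r["extent"],px2w(p,u,v,z=85))
E
```

```text
clock: 3.3
eef_pos: [592.2, -328.2, 154.6]
tool_rot: [3.139, 0.007, 1.696]
force: [-0.8, -0.9, -0.4]
width: 85.5
t 3.3 pos [ 592.16 -328.2   154.63] w 85.5 F [-0.8  -0.89 -0.39] q [ 0.64  0.76 -0.31  1.51  0.28  0.91  0.36]
shift now [-0.08 -0.22  4.32] turn [0.03 0.06 0.06] | shift if at target yaw [-0.11 -0.21  4.32]
cam [ 582.4 -253.4  298.2]
2559 [ 587.8 -330.5   86.4] [ 587.8 -332.3   81.6]
2234 [ 588.2 -332.2   86.4] [ 588.2 -332.7   86.3]
0.93 [257.1, 190.4, 57.9, 83.1] [ 587.9 -321.5   85. ]
```

View pics/w1.png

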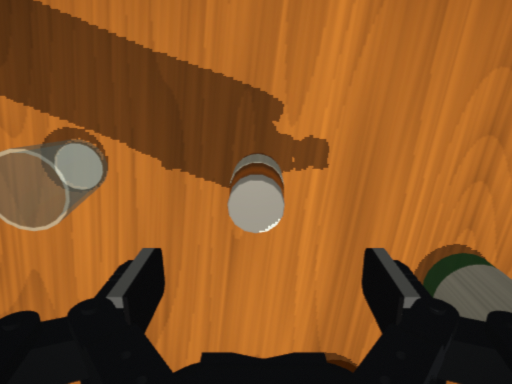

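```bash
python3 -m crank '[[[-0.12,-0.17,0.3,0,0,0],[0,0,0.5,0,0,0],[0,0,0.6,0,0,0],[0,0,0.6,0,0,0],[0,0,0.6,0,0,0],[0,0,0.6,0,0,0],[0,0,0.6,0,0,0],[0,0,0.4,0,0,0],[0,0,0.2,0,0,0],[0,0,0,0,0,0]]]' -1; python3 go.py 587.7 -332.5 20 1.69
```

```text
clock: 4.23
eef_pos: [587.4, -355.6, 30.5]
tool_rot: [3.124, 0.029, 1.677]
force: [0.2, 0.3, -0.1]
width: 85.2
t 4.23 pos [ 587.39 -355.63   30.53] w 85.2 F [ 0.16  0.25 -0.06] q [ 0.64  0.92 -0.25  1.57  0.35  0.67  0.32]
shift now [0.78 0.09 0.33] turn [ 0.16  0.28 -0.13] | shift if at target yaw [0.76 0.1  0.35]
```

```bash
python3 -m crank '[[[0.4,0.05,0.15,0.16,0.28,-0.13],[0.35,0.05,0.15,0,0,0],[0,0,0,0,0,0]]]' -1; python3 go.py 587.7 -332.5 20 1.69
```

```text
clock: 4.48
eef_pos: [588.3, -335.1, 23.2]
tool_rot: [3.139, 0.003, 1.687]
force: [0.3, 0.6, 0.2]
width: 85.6
t 4.48 pos [ 588.26 -335.05   23.21] w 85.6 F [0.26 0.63 0.17] q [ 0.62  0.93 -0.26  1.57  0.34  0.69  0.32]
shift now [ 0.09 -0.01  0.11] turn [ 0.03  0.02 -0.03] | shift if at target yaw [ 0.09 -0.01  0.11]
```

Close, then lift.

```bash
python3 -m crank '[[[0.1,0,0.05,0,0,0],[0,0,0,0,0,0],[0,0,0,0,0,0],[0,0,0,0,0,0],[0,0,0,0,0,0],[0,0,0,0,0,0],[0,0,0,0,0,0],[0,0,0,0,0,0],[0,0,0,0,0,0]]]' 1; python3 go.py 587.7 -332.5 150 1.69; python3 -m crank '[[[0,0,-0.2,0,0,0],[0,0,-0.5,0,0,0],[0,0,-0.5,0,0,0],[0,0,-0.6,0,0,0],[0,0,-0.6,0,0,0],[0,0,-0.6,0,0,0],[0,0,-0.6,0,0,0],[0,0,-0.6,0,0,0],[0,0,-0.4,0,0,0],[0,0,0,0,0,0]]]' 1; python3 go.py 607.4 -54 150 1.69
```

```text
clock: 5.23
eef_pos: [588.8, -333.3, 24.8]
tool_rot: [3.136, 0.008, 1.687]
force: [-0.1, 0.5, -0.7]
width: 40.5
t 5.23 pos [ 588.75 -333.33   24.75] w 40.5 F [-0.06  0.45 -0.68] q [ 0.62  0.92 -0.26  1.58  0.34  0.68  0.31]
shift now [-0.   -0.01 -4.18] turn [ 0.06  0.08 -0.03] | shift if at target yaw [ 0.03 -0.03 -4.17]
clock: 6.07
eef_pos: [587.7, -332.0, 177.9]
tool_rot: [3.134, 0.009, 1.687]
force: [0.4, -1.0, -1.4]
width: 40.1
t 6.07 pos [ 587.69 -332.05  177.95] w 40.1 F [ 0.38 -0.98 -1.45] q [ 0.65  0.73 -0.32  1.5   0.27  0.94  0.37]
shift now [9.14 1.72 0.86] turn [ 0.08  0.08 -0.02] | shift if at target yaw [9.12 1.75 0.93]
```

```bash
python3 -m crank '[[[0.5,0.1,0,0.08,0.08,0],[0.9,0.17,0,0,0,0],[0.9,0.17,0,0,0,0],[0.9,0.17,0,0,0,0],[0.9,0.17,0,0,0,0],[0.9,0.17,0,0,0,0],[0.9,0.17,0,0,0,0],[0.9,0.17,0,0,0,0],[0.9,0.17,0,0,0,0],[0.8,0.15,0,0,0,0],[0.4,0.08,0,0,0,0],[0,0,0,0,0,0]]]'; python3 go.py 607.2 -54 100 1.69
```

```text
clock: 7.07
eef_pos: [600.5, -36.6, 173.1]
tool_rot: [-3.126, -0.01, 1.689]
force: [-0.2, 0.1, -1.1]
width: 40.2
t 7.07 pos [600.53 -36.59 173.12] w 40.2 F [-0.16  0.09 -1.08] q [ 0.21  0.65 -0.32  1.69  0.24  0.85 -0.08]
shift now [-0.63  0.19  2.43] turn [-0.15 -0.09 -0.  ] | shift if at target yaw [-0.6   0.15  2.44]
```

```bash
python3 -m crank '[[[-0.5,0.15,0.2,-0.15,-0.09,0],[-0.12,0.05,0.3,0,0,0],[0,0,0.4,0,0,0],[0,0,0.4,0,0,0],[0,0,0.4,0,0,0],[0,0,0.3,0,0,0],[0,0,0,0,0,0],[0,0,0,0,0,0]]]'; python3 go.py 607.2 -54 56 1.69
```

```text
clock: 7.73
eef_pos: [604.6, -61.0, 104.5]
tool_rot: [-3.132, 0.002, 1.682]
force: [0.3, -0.5, -0.1]
width: 40.4
t 7.73 pos [604.55 -60.99 104.51] w 40.4 F [ 0.34 -0.53 -0.1 ] q [ 0.22  0.74 -0.28  1.74  0.29  0.71 -0.1 ]
shift now [0.22 0.13 1.62] turn [-0.09  0.01 -0.07] | shift if at target yaw [0.22 0.12 1.62]
```

```bash
python3 -m crank '[[[0.22,0.12,0.1,-0.09,0,-0.07],[0,0,0.3,0,0,0],[0,0,0.3,0,0,0],[0,0,0.3,0,0,0],[0,0,0.2,0,0,0],[0,0,0.1,0,0,0],[0,0,0,0,0,0]]]'; python3 go.py 607.2 -54 56 1.69
```

```text
clock: 8.32
eef_pos: [608.5, -53.5, 62.3]
tool_rot: [3.139, 0.002, 1.69]
force: [0.3, 0.3, -0.8]
width: 40.6
t 8.32 pos [608.46 -53.53  62.28] w 40.6 F [ 0.3   0.35 -0.85] q [ 0.2   0.8  -0.25  1.76  0.32  0.62 -0.12]
shift now [-0.01 -0.04  0.21] turn [ 0.02  0.02 -0.  ] | shift if at target yaw [-0.01 -0.04  0.21]
```

Down the last few mm gently, watching the force.

```bash
python3 -m crank '[[[0,-0.04,0.1,0,0,0],[0,0,0.1,0,0,0],[0,0,0.04,0,0,0],[0,0,0,0,0,0]]]'; python3 go.py 607.2 -54 55 1.69
```

```text
clock: 8.65
eef_pos: [607.6, -53.7, 54.6]
tool_rot: [3.139, 0.002, 1.69]
force: [-0.7, 0.2, -1.6]
width: 40.2
t 8.65 pos [607.56 -53.69  54.6 ] w 40.2 F [-0.74  0.18 -1.57] q [ 0.19  0.81 -0.25  1.76  0.32  0.6  -0.13]
shift now [-0.01 -0.01 -0.01] turn [ 0.03  0.02 -0.  ] | shift if at target yaw [-0.01 -0.01 -0.01]
```

```bash
python3 -m crank '[[[0,0,0.04,0,0,0],[0,0,0,0,0,0]]]';  python3 -m crank '[[[0,0,0.04,0,0,0],[0,0,0,0,0,0]]]'
```

```text
clock: 8.82
eef_pos: [607.9, -53.7, 55.0]
tool_rot: [3.138, 0.002, 1.69]
force: [-1.1, 0.0, -1.5]
width: 40.3
clock: 8.98
eef_pos: [608.6, -53.7, 54.7]
tool_rot: [3.136, 0.003, 1.689]
force: [0.5, 0.3, -0.8]
width: 40.4
```

```bash
python3 -m crank '[[[0,0,0.1,0,0,0],[0,0,0,0,0,0]]]';  python3 -m crank '[[[0,0,0.1,0,0,0],[0,0,0,0,0,0]]]'
```

```text
clock: 9.15
eef_pos: [609.2, -53.6, 55.4]
tool_rot: [3.135, 0.004, 1.689]
force: [-0.3, 0.6, -2.7]
width: 40.5
clock: 9.32
eef_pos: [610.5, -53.6, 55.0]
tool_rot: [3.131, 0.005, 1.689]
force: [0.6, 0.2, -0.9]
width: 40.3
```

```bash
python3 -m crank '[[[0,-0.1,0,0.08,0,0],[0,0,0,0,0,0]]]'; python3 -m crank '[[[0,0,0,0,0,0],[0,0,0,0,0,0],[0,0,0,0,0,0],[0,0,0,0,0,0],[0,0,0,0,0,0]]]' -0.5; python3 go.py 607.2 -54 175 1.69
```

```text
clock: 9.48
eef_pos: [607.4, -54.0, 54.6]
tool_rot: [3.14, 0.005, 1.689]
force: [-0.8, -1.6, -1.4]
width: 40.5
clock: 9.9
eef_pos: [607.1, -54.2, 52.8]
tool_rot: [-3.142, 0.004, 1.689]
force: [0.2, 0.5, -0.7]
width: 64.0
t 9.9 pos [607.07 -54.23  52.85] w 64.0 F [ 0.18  0.5  -0.72] q [ 0.19  0.81 -0.24  1.76  0.32  0.6  -0.13]
shift now [-0.01  0.01 -4.07] turn [-0.    0.04 -0.01] | shift if at target yaw [ 0.01  0.01 -4.07]
```

Now lift and check.

```bash
python3 -m crank '[[[0,0,-0.2,0,0,0],[0,0,-0.4,0,0,0],[0,0,-0.5,0,0,0],[0,0,-0.6,0,0,0],[0,0,-0.7,0,0,0],[0,0,-0.7,0,0,0],[0,0,-0.7,0,0,0],[0,0,-0.5,0,0,0],[0,0,0,0,0,0]]]'; python3 go.py 584.8 349.8 185 1.69;  python3 - <<'E'
from h import *
p=ctrl.get_image("wrist");save(p,"w2");W=cloud(p)
np.set_printoptions(precision=1,suppress=True)
hsv=cv2.cvtColor(p["color"],cv2.COLOR_RGB2HSV)
for n,c in(("amber",(607,-54)),("clear",(598,17.5))):
    m=(W[...,2]>108)&(W[...,2]<122)&(np.hypot(W[...,0]-c[0],W[...,1]-c[1])<35)
    print(n,m.sum(),np.median(W[m],0),(W[m].max(0)+W[m].min(0))/2)
E
```

```text
clock: 10.65
eef_pos: [607.1, -53.1, 194.3]
tool_rot: [3.14, 0.004, 1.69]
force: [0.1, 0.3, 0.1]
width: 64.0
t 10.65 pos [607.07 -53.07 194.3 ] w 64.0 F [0.13 0.33 0.07] q [ 0.24  0.62 -0.32  1.67  0.24  0.88 -0.06]
shift now [13.42  0.86  0.25] turn [ 0.02  0.04 -0.  ] | shift if at target yaw [13.42  0.86  0.31]
amber 2329 [606.9 -52.8 116.4] [606.9 -54.2 113.2]
clear 2928 [600.2  17.7 116.4] [600.3  17.  116. ]
```

View pics/w2.png

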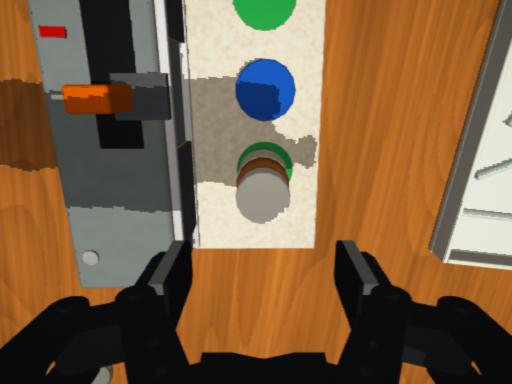

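The jar stands upright on its spot: cap at (263,195), disc rim at (265,165). Now the left jar.

```bash
python3 -m crank '[[[0.6,0,0,0,0,0],[1,0.08,0,0,0,0],[1,0.08,0,0,0,0],[1,0.08,0,0,0,0],[1,0.08,0,0,0,0],[1,0.08,0,0,0,0],[1,0.08,0,0,0,0],[1,0.08,0,0,0,0],[1,0.08,0,0,0,0],[1,0.08,0,0,0,0],[1,0.08,0,0,0,0],[0.6,0,0,0,0,0]]]' -1;  python3 go.py 584.8 349.8 160 1.69
```

```text
clock: 11.7
eef_pos: [586.1, 285.4, 180.2]
tool_rot: [-3.126, 0.014, 1.675]
force: [0.3, 0.7, -0.2]
width: 85.3
t 11.7 pos [586.13 285.45 180.16] w 85.3 F [ 0.34  0.66 -0.18] q [-0.33  0.71 -0.29  1.54  0.24  0.95 -0.59]
shift now [2.15 0.19 0.64] turn [-0.15  0.13 -0.15] | shift if at target yaw [2.14 0.21 0.67]
```

```bash
python3 -m crank '[[[0.8,0.1,0.2,-0.15,0.13,-0.15],[0.8,0.05,0.2,0,0,0],[0.45,0.05,0.2,0,0,0],[0,0,0,0,0,0],[0,0,0,0,0,0]]]' -1;  python3 go.py 584.8 349.8 20 1.69; python3 - <<'E'
from h import *
p=ctrl.get_image("wrist");W=cloud(p)
np.set_printoptions(precision=1,suppress=True)
hsv=cv2.cvtColor(p["color"],cv2.COLOR_RGB2HSV)
m=(W[...,2]>75)&(W[...,2]<95)&(np.hypot(W[...,0]-585,W[...,1]-350)<60)&(hsv[...,1]<80)&(hsv[...,2]>150)
print(m.sum(),np.median(W[m],0),(W[m].max(0)+W[m].min(0))/2)
for r in ctrl.search_frame("amber1",p)[:2]: u,v=r["extent"][:2];print(r["conf"],r["extent"],px2w(p,u,v,z=85))
E
```

```text
clock: 12.12
eef_pos: [579.2, 355.2, 156.0]
tool_rot: [-3.134, 0.0, 1.7]
force: [0.6, -1.0, -0.3]
width: 85.6
t 12.12 pos [579.23 355.17 155.99] w 85.6 F [ 0.56 -0.98 -0.25] q [-0.43  0.77 -0.29  1.48  0.24  0.93 -0.66]
shift now [-0.2   0.19  4.53] turn [-0.07  0.    0.1 ] | shift if at target yaw [-0.2   0.16  4.53]
2194 [585.9 349.2  86.4] [586.  348.5  86.2]
0.96 [273.9, 196.1, 56.5, 77.7] [585.7 359.3  85. ]
```

```bash
python3 -m crank '[[[-0.2,0.2,0.2,-0.07,0,0.1],[0,0,0.4,0,0,0],[0,0,0.5,0,0,0],[0,0,0.4,0,0,0],[0,0,0,0,0,0]]]' -1;  python3 go.py 585.8 349 22 1.69
```

```text
clock: 12.63
eef_pos: [591.9, 339.2, 109.3]
tool_rot: [3.136, 0.005, 1.676]
force: [-1.1, 0.1, 0.3]
width: 85.2
t 12.63 pos [591.86 339.17 109.27] w 85.2 F [-1.1   0.07  0.29] q [-0.42  0.82 -0.26  1.52  0.27  0.84 -0.67]
shift now [ 0.36 -0.18  2.91] turn [ 0.05  0.05 -0.13] | shift if at target yaw [ 0.35 -0.16  2.91]
```

```bash
python3 -m crank '[[[0.35,-0.16,0.1,0.05,0.05,-0.13],[0,0,0.3,0,0,0],[0,0,0.4,0,0,0],[0,0,0.4,0,0,0],[0,0,0.4,0,0,0],[0,0,0.4,0,0,0],[0,0,0.3,0,0,0],[0,0,0.1,0,0,0],[0,0,0,0,0,0]]]' -1;  python3 go.py 585.8 349 24 1.69
```

```text
clock: 13.38
eef_pos: [585.1, 348.7, 28.1]
tool_rot: [-3.139, 0.0, 1.69]
force: [-0.1, 0.4, 0.2]
width: 85.3
t 13.38 pos [585.14 348.73  28.14] w 85.3 F [-0.06  0.39  0.22] q [-0.44  0.93 -0.24  1.55  0.3   0.71 -0.7 ]
shift now [0.01 0.02 0.14] turn [-0.02  0.    0.  ] | shift if at target yaw [0.01 0.02 0.14]
```

```bash
python3 -m crank '[[[0,0,0.12,0,0,0],[0,0,0,0,0,0],[0,0,0,0,0,0],[0,0,0,0,0,0],[0,0,0,0,0,0],[0,0,0,0,0,0],[0,0,0,0,0,0],[0,0,0,0,0,0],[0,0,0,0,0,0]]]' 1; python3 -m crank '[[[0,0,-0.2,0,0,0],[0,0,-0.5,0,0,0],[0,0,-0.5,0,0,0],[0,0,-0.6,0,0,0],[0,0,-0.6,0,0,0],[0,0,-0.6,0,0,0],[0,0,-0.6,0,0,0],[0,0,-0.6,0,0,0],[0,0,-0.4,0,0,0],[0,0,0,0,0,0]]]' 1; python3 go.py 589.8 89 180 1.69
```

```text
clock: 14.13
eef_pos: [586.5, 349.2, 26.2]
tool_rot: [3.141, -0.001, 1.69]
force: [-0.2, -0.5, -0.2]
width: 40.4
clock: 14.97
eef_pos: [586.0, 349.4, 180.0]
tool_rot: [3.139, -0.003, 1.691]
force: [0.4, 0.4, -1.5]
width: 40.6
t 14.97 pos [585.98 349.43 179.97] w 40.6 F [ 0.43  0.38 -1.46] q [-0.42  0.74 -0.29  1.47  0.24  0.97 -0.65]
shift now [-8.63 -0.91 -0.03] turn [ 0.03 -0.02  0.01] | shift if at target yaw [-8.63 -0.91 -0.  ]
```

```bash
python3 -m crank '[[[-0.5,-0.05,0,0,0,0],[-0.8,-0.1,0,0,0,0],[-0.8,-0.1,0,0,0,0],[-0.8,-0.1,0,0,0,0],[-0.8,-0.1,0,0,0,0],[-0.8,-0.1,0,0,0,0],[-0.8,-0.1,0,0,0,0],[-0.8,-0.1,0,0,0,0],[-0.8,-0.1,0,0,0,0],[-0.8,-0.05,0,0,0,0],[-0.4,0,0,0,0,0],[0,0,0,0,0,0]]]'; python3 go.py 589.8 89 110 1.69
```

```text
clock: 15.97
eef_pos: [580.0, 81.3, 175.3]
tool_rot: [-3.132, 0.004, 1.689]
force: [0.1, 1.1, -1.4]
width: 40.1
t 15.97 pos [579.99  81.33 175.26] w 40.1 F [ 0.07  1.07 -1.45] q [ 0.01  0.62 -0.31  1.75  0.25  0.82 -0.3 ]
shift now [0.22 0.37 2.17] turn [-0.09  0.04 -0.01] | shift if at target yaw [0.21 0.36 2.18]
```

```bash
python3 -m crank '[[[0.22,0.36,0.1,-0.09,0.04,0],[0,0,0.2,0,0,0],[0,0,0.2,0,0,0],[0,0,0,0,0,0]]]'; python3 go.py 589.8 89 110 1.69
```

```text
clock: 16.3
eef_pos: [590.2, 93.3, 158.4]
tool_rot: [3.14, -0.004, 1.691]
force: [0.2, 0.4, -1.5]
width: 40.7
t 16.3 pos [590.2   93.33 158.36] w 40.7 F [ 0.24  0.41 -1.54] q [-0.01  0.65 -0.31  1.74  0.26  0.79 -0.32]
shift now [-0.15 -0.03  1.61] turn [ 0.01 -0.04  0.01] | shift if at target yaw [-0.14 -0.03  1.61]
```

```bash
python3 -m crank '[[[0,0,0.2,0,0,0],[0,0,0.3,0,0,0],[0,0,0.3,0,0,0],[0,0,0.2,0,0,0],[0,0,0,0,0,0]]]'; python3 go.py 589.8 89 60 1.69
```

```text
clock: 16.72
eef_pos: [588.7, 98.8, 124.0]
tool_rot: [-3.141, -0.006, 1.699]
force: [-0.6, -0.2, -2.0]
width: 40.3
t 16.72 pos [588.67  98.77 123.98] w 40.3 F [-0.63 -0.18 -2.03] q [-0.03  0.7  -0.29  1.76  0.28  0.72 -0.33]
shift now [-0.34 -0.    2.13] turn [-0.01 -0.06  0.08] | shift if at target yaw [-0.33 -0.    2.13]
```

```bash
python3 -m crank '[[[-0.33,0,0,0,-0.06,0.08],[0,0,0,0,0,0],[0,0,0.2,0,0,0],[0,0,0.3,0,0,0],[0,0,0.3,0,0,0],[0,0,0.2,0,0,0],[0,0,0,0,0,0]]]'; python3 go.py 589.8 89 60 1.69
```

```text
clock: 17.3
eef_pos: [590.5, 86.9, 91.0]
tool_rot: [-3.141, 0.001, 1.688]
force: [-0.0, -0.4, -0.5]
width: 40.1
t 17.3 pos [590.51  86.92  90.96] w 40.1 F [-0.04 -0.37 -0.46] q [-0.03  0.74 -0.27  1.78  0.3   0.65 -0.35]
shift now [ 0.07 -0.02  1.03] turn [-0.    0.01 -0.02] | shift if at target yaw [ 0.07 -0.02  1.03]
```

```bash
python3 -m crank '[[[0.07,-0.02,0.1,0,0,0],[0,0,0.3,0,0,0],[0,0,0.3,0,0,0],[0,0,0.2,0,0,0],[0,0,0.1,0,0,0],[0,0,0,0,0,0]]]'; python3 go.py 589.8 89 55.5 1.69
```

```text
clock: 17.8
eef_pos: [589.2, 89.8, 56.9]
tool_rot: [-3.14, 0.001, 1.689]
force: [1.0, -0.6, -1.9]
width: 40.2
t 17.8 pos [589.18  89.8   56.92] w 40.2 F [ 1.   -0.63 -1.89] q [-0.05  0.79 -0.25  1.8   0.32  0.59 -0.37]
shift now [-0.03  0.02  0.05] turn [-0.01  0.01 -0.01] | shift if at target yaw [-0.03  0.02  0.05]
```

```bash
python3 -m crank '[[[0,0,0.1,0,0,0],[0,0,0,0,0,0],[0,0,0.06,0,0,0],[0,0,0,0,0,0]]]'; python3 -m crank '[[[0,0,0,0,0,0],[0,0,0,0,0,0],[0,0,0,0,0,0],[0,0,0,0,0,0],[0,0,0,0,0,0]]]' -0.5; python3 go.py 590 89 175 1.69
```

```text
clock: 18.13
eef_pos: [590.8, 90.2, 55.4]
tool_rot: [3.139, 0.001, 1.689]
force: [0.0, -0.2, -1.8]
width: 40.3
clock: 18.55
eef_pos: [592.0, 90.4, 55.9]
tool_rot: [3.136, 0.001, 1.688]
force: [-0.5, 0.3, 0.3]
width: 63.9
t 18.55 pos [592.05  90.39  55.92] w 63.9 F [-0.49  0.27  0.33] q [-0.05  0.8  -0.24  1.8   0.32  0.58 -0.37]
shift now [-0.04 -0.05 -3.97] turn [ 0.05  0.01 -0.01] | shift if at target yaw [-0.04 -0.07 -3.97]
```

```bash
python3 -m crank '[[[0,0,-0.2,0,0,0],[0,0,-0.4,0,0,0],[0,0,-0.5,0,0,0],[0,0,-0.6,0,0,0],[0,0,-0.7,0,0,0],[0,0,-0.7,0,0,0],[0,0,-0.7,0,0,0],[0,0,-0.7,0,0,0],[0,0,-0.5,0,0,0],[0,0,0,0,0,0]]]';  python3 - <<'E'
from h import *
np.set_printoptions(precision=1,suppress=True)
p=ctrl.get_image("wrist");save(p,"w3");W=cloud(p)
for n,c in(("amberL",(590,89)),("clearL",(580,159))):
    m=(W[...,2]>108)&(W[...,2]<122)&(np.hypot(W[...,0]-c[0],W[...,1]-c[1])<35)
    if m.any(): print(n,m.sum(),np.median(W[m],0),(W[m].max(0)+W[m].min(0))/2)
E
python3 go.py 499.5 1.5 180 0.12
```

```text
clock: 19.38
eef_pos: [590.6, 90.9, 219.9]
tool_rot: [3.135, 0.0, 1.69]
force: [0.4, 0.1, 0.1]
width: 63.9
amberL 1918 [590.7  91.6 116.4] [591.   90.3 113.7]
clearL 2348 [582.7 160.5 116.4] [582.8 160.1 115.8]
t 19.43 pos [590.18  90.71 218.72] w 64.1 F [ 0.55  0.31 -1.13] q [ 0.01  0.58 -0.33  1.68  0.23  0.91 -0.29]
shift now [-2.59 -3.36  1.27] turn [ 0.04 -0.04 14.99] | shift if at target yaw [-3.36  2.59  1.29]
```

View pics/w3.png

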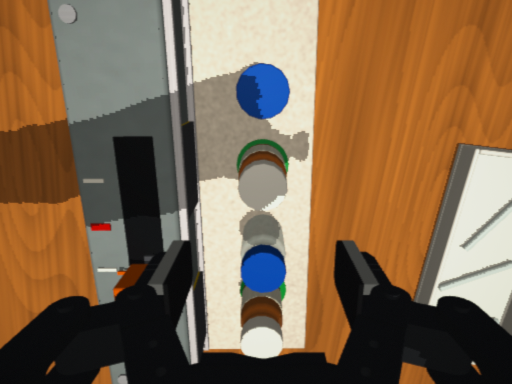

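The second amber jar, cap at (262,185), is upright on its disc. The first, at (262,335), is still in place, and so are the clear jars. Next I'll rotate for the tab.

```bash
python3 -m crank '[[[0,0,0,0,0,1],[0,0,0,0,0,1],[0,0,0,0,0,1],[0,0,0,0,0,1],[0,0,0,0,0,1],[0,0,0,0,0,1],[0,0,0,0,0,1],[0,0,0,0,0,1],[0,0,0,0,0,1],[0,0,0,0,0,1],[0,0,0,0,0,1],[0,0,0,0,0,1]]]' -0.5; python3 -m crank '[[[0,0,0,0,0,1],[0,0,0,0,0,1],[0,0,0,0,0,0.9],[0,0,0,0,0,0]]]'; python3 go.py 499.5 1.5 200 0.12
```

```text
clock: 20.43
eef_pos: [581.1, 88.1, 209.2]
tool_rot: [-3.14, 0.015, 0.373]
force: [0.5, 0.7, 0.7]
width: 64.3
clock: 20.77
eef_pos: [577.4, 87.6, 205.0]
tool_rot: [3.137, 0.023, 0.05]
force: [-0.4, -0.1, -0.9]
width: 63.9
t 20.77 pos [577.44  87.64 205.03] w 63.9 F [-0.4  -0.09 -0.9 ] q [-0.28  0.58  0.13  1.72 -0.09  0.88 -1.63]
shift now [-2.73  2.74  0.24] turn [ 0.04  0.22 -0.66] | shift if at target yaw [-2.92  2.54  0.17]
```

```bash
python3 -m crank '[[[0,0,0,0.04,0.22,-0.66],[-0.4,0.4,0,0,0,0],[-0.7,0.6,0,0,0,0],[-0.7,0.6,0,0,0,0],[-0.7,0.6,0,0,0,0],[-0.4,0.35,0,0,0,0],[0,0,0,0,0,0],[0,0,0,0,0,0]]]' -0.5; python3 go.py 499.5 1.5 200 0.12; python3 - <<'E'
from h import *
np.set_printoptions(precision=1,suppress=True)
p=ctrl.get_image("wrist");save(p,"w4");W=cloud(p)
hsv=cv2.cvtColor(p["color"],cv2.COLOR_RGB2HSV)
m=(W[...,2]>134)&(W[...,2]<150)&(np.hypot(W[...,0]-499,W[...,1]-1)<50)&(hsv[...,1]>150)
if m.any(): print(m.sum(),np.median(W[m],0),(W[m].max(0)+W[m].min(0))/2)
h=hsv; r=((h[...,0]<3)|(h[...,0]>175))&(h[...,1]>150)&(h[...,2]>100)
v,u=np.nonzero(r); print("red",len(u),np.median(u) if len(u) else 0,np.median(v) if len(u) else 0, np.median(W[r],0) if len(u) else 0)
E
```

```text
clock: 21.43
eef_pos: [493.8, -1.0, 199.4]
tool_rot: [-3.141, 0.009, 0.15]
force: [0.8, 0.3, 0.4]
width: 64.3
t 21.43 pos [493.82  -0.99 199.41] w 64.3 F [0.82 0.34 0.4 ] q [-0.12  0.46  0.1   1.97 -0.07  0.72 -1.41]
shift now [ 0.2  -0.05 -0.02] turn [-0.01  0.09  0.28] | shift if at target yaw [ 0.2  -0.06 -0.02]
1045 [503.5   1.5 143.3] [501.9   1.3 139.8]
red 133 208.0 221.0 [nan nan nan]
```

View pics/w4.png

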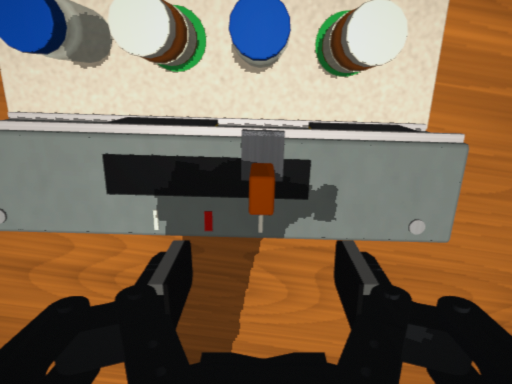

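Tab at (262,180) sits on its shut mark at (261,223), the red mark is at (208,221), and the jars form one row. Descending.

```bash
python3 -m crank '[[[0.22,-0.07,0.1,0,0.09,0.28],[0,0,0.3,0,0,0],[0,0,0.4,0,0,0],[0,0,0.4,0,0,0],[0,0,0.2,0,0,0],[0,0,0,0,0,0]]]' -0.5; python3 go.py 500.5 1.4 112 0.12
```

```text
clock: 21.98
eef_pos: [504.9, 8.6, 153.6]
tool_rot: [-3.139, -0.004, 0.135]
force: [-0.3, 0.2, 0.9]
width: 64.5
t 21.98 pos [504.93   8.6  153.62] w 64.5 F [-0.31  0.19  0.91] q [-0.13  0.54  0.09  2.   -0.08  0.6  -1.42]
shift now [-0.18  0.22  1.39] turn [-0.03 -0.04  0.14] | shift if at target yaw [-0.18  0.22  1.39]
```

```bash
python3 -m crank '[[[-0.18,0.22,0,-0.03,-0.04,0.14],[0,0,0.2,0,0,0],[0,0,0.4,0,0,0],[0,0,0.4,0,0,0],[0,0,0.3,0,0,0],[0,0,0,0,0,0]]]' -0.5; python3 go.py 500.5 1.4 112 0.12
```

```text
clock: 22.48
eef_pos: [501.9, 1.1, 113.3]
tool_rot: [3.14, -0.003, 0.122]
force: [-0.5, 0.6, -1.0]
width: 64.3
t 22.48 pos [501.88   1.15 113.31] w 64.3 F [-0.5   0.61 -0.95] q [-0.11  0.6   0.08  2.04 -0.09  0.5  -1.41]
shift now [-0.04 -0.01  0.04] turn [ 0.01 -0.03  0.02] | shift if at target yaw [-0.04 -0.01  0.04]
```

```bash
python3 -m crank '[[[0,0,0,0,0,0],[0,0,0,0,0,0],[0,0,0,0,0,0],[0,0,0,0,0,0],[0,0,0,0,0,0],[0,0,0,0,0,0],[0,0,0,0,0,0],[0,0,0,0,0,0],[0,0,0,0,0,0],[0,0,0,0,0,0],[0,0,0,0,0,0],[0,0,0,0,0,0]]]' 1; python3 go.py 497 41.1 113 0.12
```

```text
clock: 23.48
eef_pos: [502.5, 1.3, 114.4]
tool_rot: [3.141, -0.004, 0.122]
force: [0.7, 0.9, -2.8]
width: 15.0
t 23.48 pos [502.48   1.34 114.41] w 15.0 F [ 0.7   0.91 -2.78] q [-0.11  0.6   0.08  2.04 -0.09  0.5  -1.41]
shift now [-0.02 -1.34  0.05] turn [ 0.01 -0.04  0.02] | shift if at target yaw [-0.02 -1.34  0.05]
```

```bash
python3 -m crank '[[[0,-0.15,0,0,0,0],[0,-0.15,0,0,0,0],[0,-0.2,0,0,0,0],[0,-0.2,0,0,0,0],[0,-0.2,0,0,0,0],[0,0,0,0,0,0],[0,0,0,0,0,0]]]'; python3 go.py 497.7 41 114 0.12
```

```text
clock: 24.07
eef_pos: [500.1, 21.0, 114.4]
tool_rot: [3.13, -0.005, 0.118]
force: [1.3, -5.4, -4.5]
width: 15.4
t 24.07 pos [500.07  21.01 114.4 ] w 15.4 F [ 1.32 -5.36 -4.55] q [-0.17  0.6   0.1   2.05 -0.09  0.5  -1.46]
shift now [-0.   -0.67  0.01] turn [ 0.11 -0.05 -0.02] | shift if at target yaw [ 0.   -0.67  0.01]
```

```bash
python3 -m crank '[[[0,-0.2,0,0.1,0,0],[0,-0.25,0,0,0,0],[0,-0.2,0,0,0,0],[0,-0.1,0,0,0,0],[0,0,0,0,0,0],[0,0,0,0,0,0]]]'; python3 go.py 497.7 41 114 0.12
```

```text
clock: 24.57
eef_pos: [498.6, 33.3, 114.4]
tool_rot: [3.127, -0.006, 0.115]
force: [1.1, -6.8, -4.2]
width: 15.2
t 24.57 pos [498.58  33.27 114.43] w 15.2 F [ 1.08 -6.79 -4.19] q [-0.2   0.6   0.11  2.05 -0.1   0.49 -1.49]
shift now [ 0.   -0.26  0.01] turn [ 0.13 -0.06 -0.05] | shift if at target yaw [ 0.   -0.26  0.01]
```

```bash
python3 -m crank '[[[0,-0.2,0,0.13,0,0],[0,-0.2,0,0,0,0],[0,-0.1,0,0,0,0],[0,-0.1,0,0,0,0],[0,-0.1,0,0,0,0]]]'; python3 go.py 497.7 41 114 0.12
```

```text
clock: 24.98
eef_pos: [497.5, 42.3, 114.4]
tool_rot: [3.127, -0.007, 0.113]
force: [2.4, -9.2, -3.1]
width: 14.9
t 24.98 pos [497.5   42.33 114.42] w 14.9 F [ 2.37 -9.22 -3.06] q [-0.23  0.6   0.11  2.05 -0.1   0.49 -1.51]
shift now [0.   0.04 0.01] turn [ 0.14 -0.06 -0.07] | shift if at target yaw [0.   0.04 0.01]
```

```bash
python3 -m crank '[[[0,-0.04,0,0.07,0,0],[0,-0.04,0,0,0,0],[0,-0.05,0,0,0,0],[0,-0.05,0,0,0,0],[0,-0.05,0,0,0,0],[0,-0.05,0,0,0,0]]]'; python3 - <<'E'
from h import *
np.set_printoptions(precision=1,suppress=True)
p=ctrl.get_image("wrist");q=ctrl.get_image("top");s=ctrl.read_state();print(s["eef_pos"],s["force"])
cv2.imwrite("pics/f1.png",np.vstack([p["color"][100:],cv2.resize(q["color"][130:230,160:300],(512,366))])[:600,:,::-1])
q2=ctrl.get_image("top")
for i in range(6): ctrl.get_image("top"); s=ctrl.read_state(); print(s["clock"],s["eef_pos"],s["force"])
E
```

```text
clock: 25.48
eef_pos: [497.9, 39.3, 114.4]
tool_rot: [3.121, -0.007, 0.112]
force: [2.4, -8.1, -3.0]
width: 15.3
[497.9  39.3 114.4] [ 1.9 -8.4 -3.6]
25.6833 [497.9  39.3 114.5] [ 2.6 -8.4 -3.6]
25.7333 [497.8  39.3 114.4] [ 2.5 -8.1 -3.4]
25.7833 [497.9  39.3 114.4] [ 1.2 -7.2 -3.8]
25.8333 [497.9  39.3 114.4] [ 1.2 -8.3 -3.7]
25.8833 [497.9  39.3 114.4] [ 1.8 -7.6 -3.8]
25.9333 [497.8  39.3 114.4] [ 2.8 -8.1 -2.8]
```

View pics/f1.png

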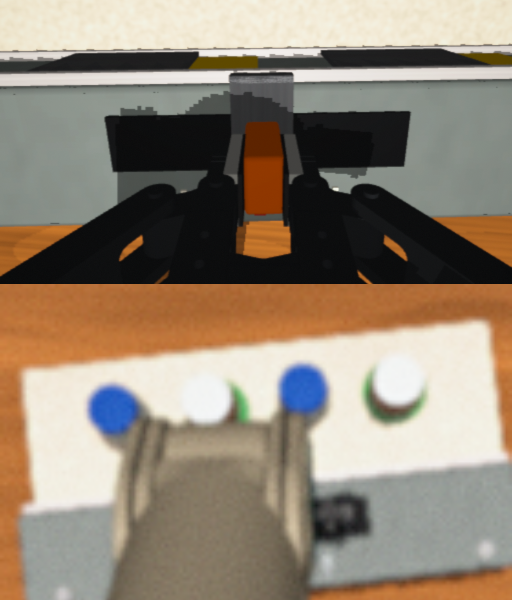

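The tab is centred in its slot (x about 262 against a slot centre of 258) and gripped. Its travel by TCP is about 38 mm, the spring force is about 8.2 N, and the hold is steady. Handing in.

```bash
python3 -c "
from cell import ctrl
print(ctrl.finish_job()); s=ctrl.read_state(); print(s['clock'],s['eef_pos'],s['force'],s['width'])"
```

```text
the job is handed in; nothing more can be done
None
the job is handed in; nothing more can be done
```

I handed the job in at about 26 s of the 64 s allowed. Both amber jars stand on the green spots, and the gripper is still holding the shutter at about half travel. The hand-in reports no verdict.

- **Jars:** After release, each amber jar's cap measured within about 2 mm of its spot's centre, and both jars looked upright. The clear jars looked undisturbed in the last pictures. I did not look at the beaker or tub again; the arm stayed clear of them.
- **Shutter:** I pinched the tab while the shutter was shut and slid it by closed-loop steps. The tool's travel peaked at about 41 mm and settled at about 38 mm, inside the 34–46 mm band. The spring force of about 8.2 N agrees with the 8.4 N given for half travel. In the picture the tab sat in the middle of its slot. The pose held steady for 0.4 s before hand-in.
- **Limits of the checks:**
  - The fingers and arm hid the red mark, so I judged half travel from the tool's travel, the force and the slot rather than the mark itself.
  - The measured vertical force never clearly showed the jars touching down. I confirmed the placings from height and the later pictures.

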